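# Shut and latch the battery bay's gate

## Task

Shut the little slatted gate of the battery bay and latch it. Lift the latch bar by its red knob over the steel tooth, press the gate home against its sprung buffer only as hard as the bar needs to get behind the tooth, and let the bar drop fully into the catch, so that it keeps the gate shut when you let go. Leave everything else where it is.

Things in the scene. Friction and masses are not known exactly. Their poses are not given: they have to be found in the camera images.
- bay: open-topped plywood bay on the bench, 150 (x) x 300 (y) mm, 100 high; origin: centre of its underside; x points to the rear of the bay, its front with the gate faces -x (roughly to the robot); z up. It is fixed.
- gate_hinge (a point): point on the gate's upright hinge line, 100 mm above the bench, at the left (+y) end of the bay's front: [-55, 120, 100] mm in the bay's frame. Axes as the bay's.
- gate (a joint): angle of the gate on its upright hinge (rad). Slatted gate, 12 mm thick, reaching 232 mm from the hinge line (bottom rail 258), 23 to 123 mm above the bench. 0: parallel to the bay's y axis, latched with the strike at mid setting; positive: free end out to the bay's -x; stop at -0.13. Stays where it is left (0.3 N at the knob moves it) until it meets the buffer, at 0.10 at the earliest.
- bar_pivot (a point): pivot of the latch bar on the gate's front, 115 mm from the hinge line, 16 mm in front of it, 100 mm above the bench; moves with the gate, axes as the gate's (x: its normal, to the rear when shut). The dark steel bar, 8 mm thick and 18 high, runs 154 mm from here away from the hinge, past the gate's edge to the strike. It falls by its own weight (0.24 to 0.39 kg; damped).
- latch_bar (a joint): angle of the latch bar about the gate's normal (rad), positive: nose lifted. -0.10: hangs on its stop, and its nose would butt against the front of the strike; 0: level, lying on the floor of the catch; 0.15: riding on top of the tooth; 0.45: upper stop.
- knob (a point): middle of the red knob on the bar: a round grip 22 mm in diameter, 36 long along the gate's normal, with a thin collar 36 mm in diameter behind it, 17 mm nearer the gate, against which fingers can push. It is 75 mm from the pivot, 45 mm in front of the bar's centre plane; with the bar level 190 mm along the gate from the hinge line, 61 mm in front of it, 100 mm above the bench.
- strike_post: wooden post at the right (-y) end of the bay's front, fixed to it, top 125 mm above the bench; frame parallel to the bay's, origin 12 mm above the bay's. It carries the steel strike and buffer. The strike is clamped in a slot up to 18 mm before or behind mid setting; this is not measured and must be felt. The gate latches between +0.072 and -0.072 rad accordingly. It does not shift under load.
- tooth_mid (a point): top of the strike's upright tooth if the strike were at mid setting (the true tooth stands up to 18 mm off along x); 252 mm from the hinge line, 111 mm above the bench. Tooth 6 mm thick along x, 20 high; behind it the level catch floor, 91 mm above the bench, where the bar must lie. If the gate springs back before the bar is below the tooth's top, the bar stays on the tooth or outside.
- buffer_mid (a point): front of the black rubber buffer at mid setting, behind the end of the gate's bottom rail, 252 mm from the hinge line; set with the strike, so up to 18 mm off. Pushes back 3 N per mm. With the bar lifted, about 9 N on it lets the bar get behind the tooth; 12 to 14 N (16 to 18 at the knob) is good; over 18 N on buffer and strike before the bar is down is too hard.
- battery: black battery pack, 74 x 124 x 65 mm, standing in the bay; leave it alone; origin: centre of its underside
- tin: open tin of screws, 74 mm across, 52 high, on the bench at the right; leave it alone; origin: centre of its underside
- mug: pink coffee mug, 86 mm across, 94 high, on the bench at the left; leave it alone; origin: centre of its underside
- tape: yellow tape measure, 36 x 98 x 64 mm, on the bench in front; leave it alone; origin: centre of its underside
- etape: roll of black tape, 60 mm across, 18 high, lying in the bay; leave it alone; origin: centre of its underside

How it is judged (in metres and radians):
On the way:
1. the latch bar is lifted above the top of the tooth (value of joint latch_bar above 0.17 rad), for 0.1 s.
At the end, for the whole second after the job is handed in: The gate is shut (joint within 0.09 rad of 0) and the released latch bar lies in the catch behind the tooth (joint within 0.05 rad of 0, its nose within 7 mm of the catch floor), both at rest; the bystanders are within 20 mm of where they were (value of joint latch_bar between -0.05 and 0.05 rad and value of joint gate between -0.09 and 0.09 rad and velocity of joint gate between -0.05 and 0.05 rad/s and velocity of joint latch_bar between -0.1 and 0.1 rad/s); the robot touches nothing.
It fails at once if the strike and buffer are pressed with more than 18 N while the bar is lifted or on the tooth (above 0.12 rad) or hanging (below -0.06) (contact force between strike_post and anything else above 18 N and (value of joint latch_bar above 0.12 rad or value of joint latch_bar below -0.06 rad)).
It fails at once if a bystander (battery, tin, mug, tape measure, tape roll) is moved more than 20 mm (distance of any of battery, tin, mug, tape, etape from where it was at the start of the episode above 0.02 m).
It also fails if it takes over 72 s, if anything falls off the work surface, if the arm or the gripper's body presses on something with over 40 N, if the wrist force passes 120 N, or if a joint passes its speed limit or range.

## Robot

A 6-joint arm with a two-finger parallel gripper is mounted at the origin on a cart in front of the work surface, level with it; the furniture and walls round the work are solid. World frame = base frame: x ahead of the robot, y to its left, z up, the work surface at z = 0. Lengths are in m, angles in degrees, forces in N, time in s.
With the tool pointing down it reaches from about 0.25 to 0.725 m from the base axis. Payload 9.7 kg.
Tool frame: the origin (TCP) lies on the centre line of the jaws, within the pads' length; the fingertips stand 22 mm ahead of it and the grasp point (between the pads) lies 3 mm ahead of it; z points along the fingers, y is the direction in which the jaws open and shut (so a half turn about z gives the same grasp; the last joint's range is limited). The gripper opens to 85 mm and grips with 20 to 120 N. Pads are 22 mm wide; open, the fingers measure 114 mm over their backs; the gripper's body (76 mm by 85 mm) begins 54 mm behind the grasp point. The pads swing forward as they close: fully open they stand 13 mm farther back than shut.
Start: joints at [-68.87, 4.979, 10.078, 95.1, 0, 90], TCP at [0.198, -0.513, 0.253] pointing down, gripper open.
Joint ranges: [-179.16, 179.16], [-48.56, 103.87], [-65.8, 70.77], [-126.05, 130.52], [-82.76, 87.17], [-180, 180]. Speed limits (degrees/s): [127.2, 127.2, 147.25, 180, 180, 180].

## Interface

Orientations are given as [roll, pitch, yaw] about the fixed x, y, z axes, in that order (R = Rz(yaw) Ry(pitch) Rx(roll)).
In Python, from workcell import monitor, eyes, job gives the robot as it stands. The module is installed in compiled form; this text tells all that it offers.
- The arm moves only by the tool drive_tool, never from a script. Its argument "plan" is a list of rows, each a list of 3 entries, a list of its own where there are three numbers: the opening, from 0 (shut) to 1 (fully open), then the shift along the world's x, y, z in m, then the turn about the world's z in degrees. In form: [[gripper, [x, y, z], yaw], ...]. A call has 1 to 10 rows; each row shifts and turns the commanded pose from where the row before left it; what a row does not reach is not made up. A row lasts 1/8 s, in which the tool goes at most 62.5 mm and 10.7 degrees, less where a joint would pass 70% of its speed; a pose out of reach is approached as far as the arm can. A call is refused whole if a number of a shift passes 0.0625 or a number of a turn 10.7, either way. A call with a gripper value outside its range is refused whole. The fingers move at their own pace and stop on an object; "grip_force" is the grip in N (left out, the last holds). Time passes only in rows, so rows that do not move let the fingers close. It gives the time, the measured TCP pose, the force and the opening at its end, in the units of the state.
- monitor.get_obs(): the state, without advancing time (a new reading comes with each control period).
- eyes.camera(name): name is "scene" or "top"; returns (picture, depth): 400x640x3 uint8, red, green, blue; 400x640 float32, m along the optical axis (not along the pixel's ray), 0 where there is no reading.
- eyes.camera_params(name): a dict with "fx", "fy", "cx", "cy" (pixels), "extrinsics" (4x4, takes a point from world to camera coordinates). Camera axes: x right, y down, z forward; pixel columns grow to the right and rows downward; lengths in m; the calibration is good to about 2 mm. A picture is of the moment at which its call begins. camera_params takes no time and is no camera call.
- job.job_done(): hands the job in, once; it reports no verdict.
The state is a dict: "time": time; "q": joint angles; "qd": joint speeds; "joint_efforts": joint torques, N m; "ee_pos": TCP position; "tcp_rot": TCP orientation; "wrist_force": force on the tool from outside, world axes, zero at the start; "torque": the same for the moment, N m; "opening": finger opening in m.
Only numpy, scipy, OpenCV 4.12 (cv2) and the standard library are available. Lean on these libraries where they do the work, as an engineer would, in place of code of your own. Each camera call takes 0.05 s, during which the arm holds its last target.

## Working session

There is one attempt and no reset: what is moved stays moved. The work goes in short steps, Python scripts to look and compute and a tool call to move; the robot and the scene stay as the last step left them, time stands still between calls to the robot, and variables do not carry over. Pictures are saved under pics/ and viewed, and the job is handed in when it is done.

Besides the shell and the picture viewer there is one more tool, called after "Request:" by a JSON object that holds its "op" and its "data", one argument or row to a line. drive_tool: Moves the arm, as the interface text tells. Its arguments: {"type":"object","properties":{"plan":{"type":"array","items":{"type":"array"}},"grip_force":{"type":"number"}},"required":["plan"]}

```bash
mkdir -p pics
cat > h.py <<'E'
import numpy as np, cv2
from workcell import monitor, eyes, job
def snap(name,tag):
    p,d=eyes.camera(name); cv2.imwrite(f'pics/{tag}.png',p[:,:,::-1]); np.savez(f'pics/{tag}.npz',p=p,d=d); return p,d
def w(name,u,v,d):
    c=eyes.camera_params(name); T=np.linalg.inv(c['extrinsics'])
    q=np.array([(u-c['cx'])/c['fx']*d,(v-c['cy'])/c['fy']*d,d,1]); return (T@q)[:3]
def cloud(name,d):
    c=eyes.camera_params(name); T=np.linalg.inv(np.array(c['extrinsics']))
    v,u=np.mgrid[:d.shape[0],:d.shape[1]]
    P=np.stack([(u-c['cx'])/c['fx']*d,(v-c['cy'])/c['fy']*d,d],-1)
    W=P@T[:3,:3].T+T[:3,3]; W[d<=0]=np.nan; return W
def proj(name,P):
    c=eyes.camera_params(name); q=np.array(c['extrinsics'])@np.append(P,1); return q[0]/q[2]*c['fx']+c['cx'],q[1]/q[2]*c['fy']+c['cy']
E
python3 - <<'E'
from h import *
print(monitor.get_obs())
for n in('scene','top'):
    snap(n,n+'0'); c=eyes.camera_params(n); print(n,c['fx'],np.linalg.inv(c['extrinsics']).round(3).tolist())
E
```

```text
{'time': 0.0, 'q': array([-6.88708650e+01,  5.01075519e+00,  1.00341481e+01,  9.50975397e+01,
       -1.17150543e-03,  8.99991093e+01]), 'qd': array([ 0.01939144, -0.03326437,  0.02270759,  0.04163162,  0.09427047,
        0.04376498]), 'joint_efforts': array([-2.70985238e-04, -5.20385778e+01,  4.64803147e+01,  1.61796261e-02,
        1.46767234e-04,  6.14458031e-06]), 'ee_pos': array([ 0.19818632, -0.51285018,  0.2525836 ]), 'tcp_rot': array([-1.79925853e+02,  1.17035186e-03,  2.11300272e+01]), 'wrist_force': array([ 0.12267412, -0.07501349,  0.5009934 ]), 'torque': array([-0.02437407,  0.00554267,  0.05213893]), 'opening': 0.08540974013045474}
scene 447.5050405437313 [[0.802, -0.389, 0.453, -0.018], [-0.597, -0.506, 0.623, -1.009], [-0.013, -0.77, -0.638, 0.895], [0.0, 0.0, 0.0, 1.0]]
top 365.4676640466904 [[0.004, -0.991, 0.136, 0.417], [-1.0, -0.003, 0.003, -0.236], [-0.002, -0.136, -0.991, 1.099], [0.0, 0.0, 0.0, 1.0]]
```

View pics/scene0.png

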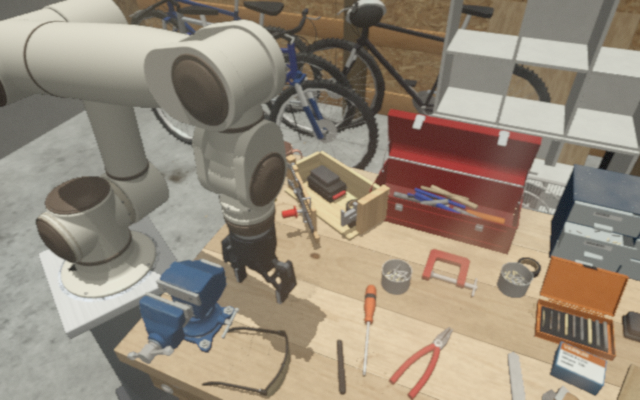

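View pics/top0.png

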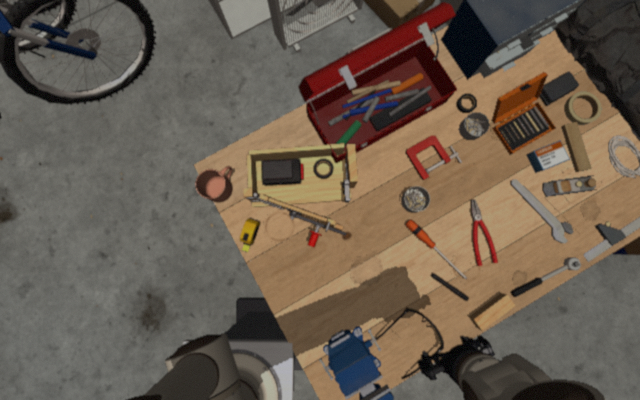

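The top view shows the bay at about (300,175), the gate standing open from (260,197) to (350,236), and the red knob at (314,239). The strike post is at (348,180), the mug at (213,185), the tape measure at (249,233) and the tin at (415,199).

Run:
```python
from h import *
z=np.load('pics/top0.npz');p,d=z['p'],z['d']
cv2.imwrite('pics/top0z.png',cv2.resize(p[130:260,190:440],None,fx=3.2,fy=3.2,interpolation=cv2.INTER_CUBIC)[:,:,::-1])
W=cloud('top',d)
hsv=cv2.cvtColor(p,cv2.COLOR_RGB2HSV)
m=((hsv[...,0]<6)|(hsv[...,0]>174))&(hsv[...,1]>180)&(hsv[...,2]>90)
n,l,s,c=cv2.connectedComponentsWithStats(m[210:260,290:340].astype(np.uint8))
print(s,c)
mm=np.zeros_like(m);mm[210:260,290:340]=m[210:260,290:340]
print(W[mm].round(3).tolist()[:60])
for (u,v) in [(350,150),(348,185),(346,200),(250,150),(250,205),(262,198),(345,234),(349,236),(300,150),(352,160)]:
    print(u,v,W[v,u].round(3))
z=np.load('pics/scene0.npz');p,d=z['p'],z['d']
cv2.imwrite('pics/scene0z.png',cv2.resize(p[130:260,260:420],None,fx=4.5,fy=4.5,interpolation=cv2.INTER_CUBIC)[:,:,::-1])
```

```text
[[   0    0   50   50 2396]
 [  18   21   12   16  104]] [[24.57053422 24.32387312]
 [22.875      28.55769231]]
[[0.462, -0.212, 0.107], [0.462, -0.215, 0.107], [0.462, -0.218, 0.107], [0.465, -0.21, -0.005], [0.46, -0.215, 0.103], [0.46, -0.218, 0.109], [0.457, -0.215, 0.101], [0.457, -0.218, 0.098], [0.457, -0.22, 0.101], [0.457, -0.223, 0.107], [0.457, -0.226, 0.107], [0.455, -0.212, 0.098], [0.455, -0.215, 0.1], [0.454, -0.218, 0.103], [0.454, -0.22, 0.104], [0.454, -0.223, 0.102], [0.455, -0.226, 0.101], [0.455, -0.229, 0.098], [0.454, -0.231, 0.104], [0.454, -0.234, 0.106], [0.452, -0.212, 0.101], [0.452, -0.215, 0.105], [0.452, -0.218, 0.102], [0.452, -0.22, 0.102], [0.452, -0.223, 0.105], [0.452, -0.226, 0.103], [0.452, -0.229, 0.098], [0.452, -0.231, 0.093], [0.449, -0.209, 0.096], [0.449, -0.212, 0.1], [0.449, -0.215, 0.104], [0.449, -0.218, 0.102], [0.449, -0.22, 0.104], [0.449, -0.223, 0.103], [0.449, -0.226, 0.105], [0.449, -0.229, 0.096], [0.446, -0.209, 0.098], [0.446, -0.212, 0.099], [0.446, -0.215, 0.102], [0.446, -0.218, 0.1], [0.446, -0.22, 0.106], [0.446, -0.223, 0.101], [0.446, -0.226, 0.1], [0.447, -0.229, 0.097], [0.444, -0.21, 0.099], [0.444, -0.212, 0.102], [0.444, -0.215, 0.103], [0.444, -0.218, 0.1], [0.444, -0.22, 0.103], [0.444, -0.223, 0.1], [0.444, -0.226, 0.102], [0.444, -0.229, 0.095], [0.441, -0.207, 0.097], [0.441, -0.21, 0.098], [0.441, -0.212, 0.1], [0.441, -0.215, 0.102], [0.441, -0.218, 0.101], [0.441, -0.22, 0.102], [0.441, -0.223, 0.101], [0.441, -0.226, 0.101]]
350 150 [ 0.683 -0.318  0.124]
348 185 [ 0.592 -0.315  0.091]
346 200 [ 0.548 -0.308  0.105]
250 150 [ 0.689 -0.039  0.1  ]
250 205 [ 0.545 -0.025  0.002]
262 198 [ 0.55  -0.08   0.123]
345 234 [ 0.455 -0.305  0.093]
349 236 [ 0.453 -0.324 -0.002]
300 150 [ 0.691 -0.179  0.095]
352 160 [ 0.655 -0.323  0.127]
```

View pics/top0z.png

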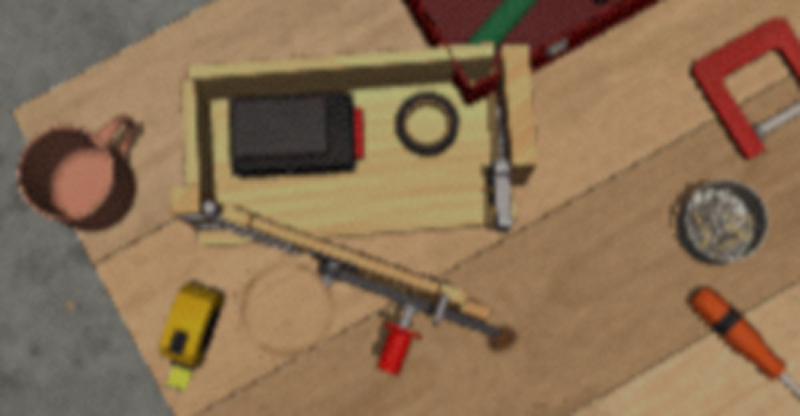

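View pics/scene0z.png

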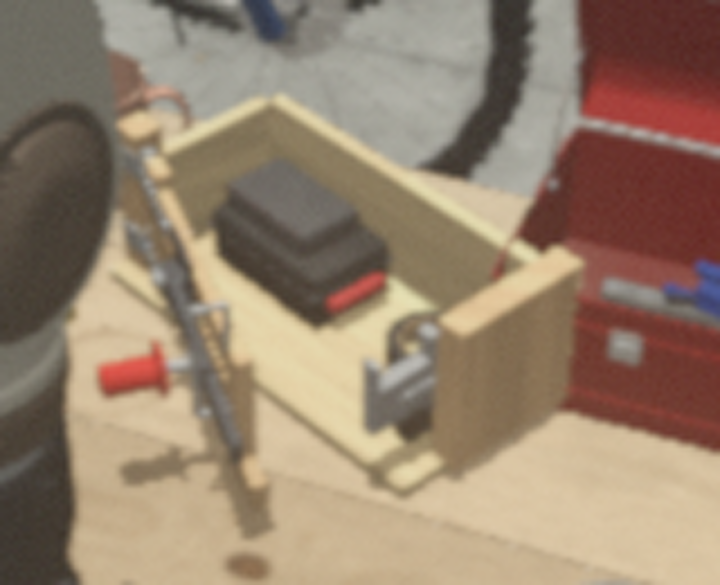

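Run:
```python
from h import *
for n in('top','scene'):
    d=np.load(f'pics/{n}0.npz')['d']; W=cloud(n,d).reshape(-1,3)
    W=W[(W[:,0]>.40)&(W[:,0]<.74)&(W[:,1]>-.37)&(W[:,1]<.0)]
    # height map in 5mm cells
    H=np.full((68,74),0.)
    for x,y,zz in W:
        i=int((x-.40)/.005);j=int((y+.37)/.005)
        if 0<=i<68 and 0<=j<74:H[i,j]=max(H[i,j],zz)
    print(n); 
    for i in range(67,-1,-1): print('%.3f '%(.4+.005*i)+''.join('%x'%min(15,max(0,int(H[i,j]*100))) for j in range(73,-1,-1)))
```

```text
top
0.735 000000000000000000000000000000000000000000000000a1000000222222200000000000
0.730 0000000000000000000000000000000000000000000000009a000000222202100000000000
0.725 0000000000000000000000000000000000000000000000000a800000000000000000000000
0.720 00000000000000000000000000000000000000000000000000a00000000000000000000039
0.715 000000000000000000000000000000000000000000000000009900000000000000000009aa
0.710 000000000000000000000000000000000000000000000000000900000099910000000aaa77
0.705 0000000000000000000000000000000000000000000000000009a99999a991000004990700
0.700 0000000000000000000000000000000000099a99aaa9a9a9aaaaaaaaaaaaa0ccccaa900000
0.695 000000000000000000009999099999aa9aaa9aaa99aaaa99aaaaaa9aa9a99ccccc00000000
0.690 0000000009009999aa999aaaaaa9aaa99aaaa9a9aaaa999999311990000009cccc00000000
0.685 0000000aa9aaaaaa9a99aa9aaaa9aaa99a9988111111111020011a9000000ccccc00000000
0.680 0000000aa9a9a9a9aaaaa9998000000000011111111110222333211a0009aaccccc0000000
0.675 000009a99aa07000004500000005005555541111111112233333221999a918ccccc0000000
0.670 00000aa951104555555555555555555556541
[... 9225 characters left out ...]
000000000000000000000aaa9000000000000000000000000000
0.435 000000000000000000000000000000000000000000a0a90000000000000000000000000000
0.430 000000000000000000000000000000000000000000aaaa0000000000000000000000000000
0.425 000000000000000000000000000000000000000009aaaa0000000000000000000000000000
0.420 000000000000000000000000000000000000000008aaa00000000000000000000000000000
0.415 000000000000000000000000000000000000000000009a0000000000000000000000000000
0.410 00000000000000000000000000000000000000000000000000000000000000000000000000
0.405 00000000000000000000000000000000000000000000000000000000000000000000000000
0.400 00000000000000000000000000000000000000000000000000000000000000000000000000
```

The height map is consistent with the sizes given. It shows the rim at 100, the post and gate top at about 123, the battery at 70 and the knob top at about 103, which puts the knob centre at about 92 with the bar hanging. Next I'll fit the bay's yaw, the hinge, the gate angle and the knob.

```bash
cat > fit.py <<'E'
from h import *
from scipy.optimize import least_squares
def bay(tag):
    out=[]
    for n in('top','scene'):
        d=np.load(f'pics/{n}{tag}.npz')['d']; W=cloud(n,d).reshape(-1,3); W=W[np.isfinite(W[:,0])]
        r=W[(abs(W[:,2]-.1)<.008)&(W[:,0]>.67)&(W[:,0]<.72)&(W[:,1]<-.06)&(W[:,1]>-.22)]
        a=np.polyfit(r[:,1],r[:,0],1); rs=r[:,0]-np.polyval(a,r[:,1]); 
        l=W[(abs(W[:,2]-.1)<.008)&(W[:,0]>.58)&(W[:,0]<.67)&(W[:,1]<-.02)&(W[:,1]>-.06)]
        b=np.polyfit(l[:,0],l[:,1],1); ls=l[:,1]-np.polyval(b,l[:,0])
        p=W[(abs(W[:,2]-.125)<.006)&(W[:,0]>.60)&(W[:,0]<.69)&(W[:,1]<-.30)&(W[:,1]>-.35)]
        c=np.polyfit(p[:,0],p[:,1],1); ps=p[:,1]-np.polyval(c,p[:,0])
        print(n,'rear',a,np.percentile(rs,[2,98]),'left',b,np.percentile(ls,[2,98]),'post',c,np.percentile(ps,[2,98]))
bay('0')
for n in('top','scene'):
    z=np.load(f'pics/{n}0.npz'); W=cloud(n,z['d']).reshape(-1,3); hsv=cv2.cvtColor(z['p'],cv2.COLOR_RGB2HSV).reshape(-1,3)
    red=((hsv[:,0]<6)|(hsv[:,0]>174))&(hsv[:,1]>150)&(hsv[:,2]>60)
    k=W[red&(W[:,0]>.4)&(W[:,0]<.48)&(W[:,1]>-.25)&(W[:,1]<-.18)&(W[:,2]>.06)]
    print(n,len(k),k.min(0),k.max(0),k.mean(0))
    g=W[np.isfinite(W[:,0])]; g=g[(g[:,2]>.117)&(g[:,2]<.128)&(g[:,0]<.56)&(g[:,0]>.45)&(g[:,1]<-.075)&(g[:,1]>-.29)]
    a=np.polyfit(g[:,1],g[:,0],1); print('gate top',a,np.degrees(np.arctan(a[0])),len(g),np.std(g[:,0]-np.polyval(a,g[:,1])), g[:,1].min(),g[:,1].max())
    # knob: fit cylinder r=11 
    kk=k[(k[:,2]>.09)]
    def res(p):
        ax=np.array([np.cos(p[3]),np.sin(p[3]),0]); v=kk-[.44,p[0],p[1]]; 
        v=v-np.outer(v@ax,ax); return np.linalg.norm(v,axis=1)-.011
    s=least_squares(res,[-.215,.092,0,.35-.6],loss='soft_l1',f_scale=.002); print('knob @x=.44: y,z',s.x[:2],'axis deg',np.degrees(s.x[3]))
    q=W[np.isfinite(W[:,0])]; q=q[(q[:,0]>.44)&(q[:,0]<.51)&(q[:,1]>-.28)&(q[:,1]<-.1)&(q[:,2]>.13)]; print('tall',q.min(0),q.max(0))
E
python3 fit.py
```

```text
top rear [-0.07671665  0.68099522] [-0.0055483   0.00687511] left [ 0.07638726 -0.0861892 ] [-0.00547796  0.00607481] post [ 0.0892265  -0.38103395] [-0.01065288  0.01053506]
scene rear [-0.07828997  0.67763937] [-0.00572458  0.0091446 ] left [ 0.0921815 -0.0996315] [-0.00526898  0.00743532] post [ 0.08104817 -0.37945407] [-0.01064542  0.01225847]
top 106 [ 0.42216092 -0.2339758   0.0927581 ] [ 0.46239408 -0.20414552  0.10996113] [ 0.44217226 -0.21748229  0.10155518]
gate top [0.35091313 0.58026078] 19.33664197842016 93 0.004391274336818458 -0.2767157858896182 -0.07657651836605675
knob @x=.44: y,z [-0.21668945  0.09216836] axis deg -17.04327661184303
tall [ 0.4629628  -0.25977951  0.15217215] [ 0.48603352 -0.25201754  0.16027513]
scene 71 [ 0.4194603  -0.23594288  0.09178023] [ 0.45638774 -0.2148963   0.10924008] [ 0.43985392 -0.2255574   0.09954741]
gate top [0.37256789 0.58033346] 20.433778249856875 84 0.007851570988673746 -0.2835242161234842 -0.07535971652979734
knob @x=.44: y,z [-0.21766821  0.09266756] axis deg -23.20416632220785
tall [ 0.46154277 -0.26333862  0.13048252] [ 0.48522738 -0.25196338  0.15747173]
```

The fits agree on these values:

| Quantity | Value |
|---|---|
| Bay yaw | about 4.5° |
| Hinge | about (0.560, -0.060) |
| Gate angle | about 24.5° open, world direction α = 20° |
| Knob centre | about (0.438, -0.217, 0.092) |
| Top of the keeper on the gate | z about 0.16 |

I'll move above the knob now.

Request:
{"op": "drive_tool", "data": {
  "plan": [
    [1, [0.0235, 0.03, 0], -4.1],
    [1, [0.0235, 0.03, 0], -4.1],
    [1, [0.0235, 0.03, 0], -4.1],
    [1, [0.0235, 0.03, 0], -4.1],
    [1, [0.0235, 0.03, 0], -4.1],
    [1, [0.0235, 0.03, 0], -4.1],
    [1, [0.0235, 0.03, 0], -4.1],
    [1, [0.0235, 0.03, 0], -4.1],
    [1, [0.0235, 0.03, 0], -4.1],
    [1, [0.0235, 0.028, 0], -4.1]
  ],
  "grip_force": 40
}}

```text
time: 1.35
ee_pos: [0.4338, -0.2138, 0.253]
tcp_rot: [-180.0, 0.0, -20.0]
wrist_force: [-0.2, -1.1, -0.1]
opening: 0.0852
```

Request:
{"op": "drive_tool", "data": {
  "plan": [
    [1, [0, 0, 0], 0],
    [1, [0, 0, 0], 0]
  ]
}}

```text
time: 1.6
ee_pos: [0.433, -0.2151, 0.253]
tcp_rot: [180.0, 0.0, -19.8]
wrist_force: [0.1, 0.2, 0.3]
opening: 0.0854
```

Run:
```python
from h import *
print(monitor.get_obs())
p,d=snap('scene','scene1'); p2,_=snap('top','top1')
cv2.imwrite('pics/z1.png',np.vstack([cv2.resize(p[130:290,200:420],(700,300)*1),cv2.resize(p2[150:270,200:420],(700,300))])[:,:,::-1])
```

```text
{'time': 1.6, 'q': array([-2.64083379e+01, -4.08063594e+00,  9.33721724e-01,  9.50500183e+01,
       -1.38243771e-02,  1.73392076e+02]), 'qd': array([-1.12701861, -0.25727015, -0.0720285 ,  0.02463613,  0.0541422 ,
        0.11491193]), 'joint_efforts': array([ 1.04274340e+00, -4.17163217e+01,  4.65152121e+01, -2.64275994e-02,
        4.12887731e-02,  6.70381123e-02]), 'ee_pos': array([ 0.43302713, -0.21510593,  0.25304283]), 'tcp_rot': array([ 1.79990371e+02,  3.70146226e-02, -1.98004123e+01]), 'wrist_force': array([0.14555717, 0.22844745, 0.27071494]), 'torque': array([-0.00902016,  0.01269712,  0.00051097]), 'opening': 0.08537754136594256}
```

View pics/z1.png

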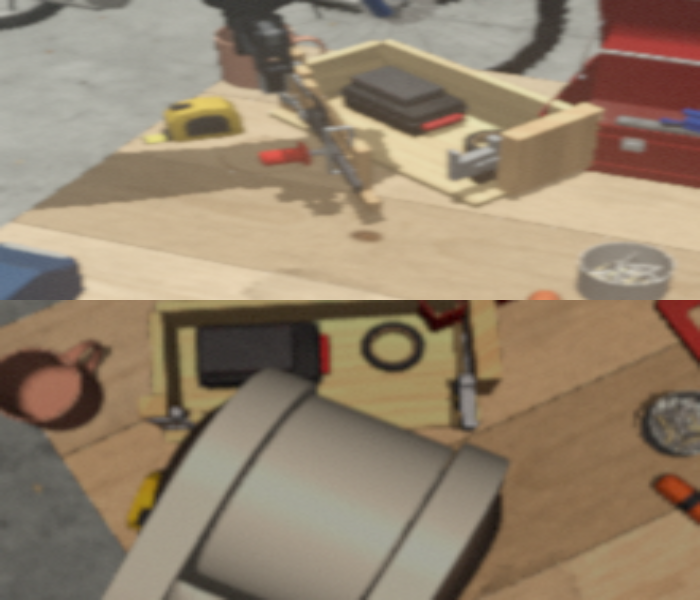

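The tool is above the knob, which is at (285,155) in the upper crop, and the path down is clear. I'll descend and grip.

Request:
{"op": "drive_tool", "data": {
  "plan": [
    [1, [-0.0015, 0.0005, -0.03], 0],
    [1, [0, 0, -0.03], 0],
    [1, [0, 0, -0.03], 0],
    [1, [0, 0, -0.025], 0],
    [1, [0, 0, -0.02], 0],
    [1, [0, 0, -0.012], 0],
    [1, [0, 0, 0], 0]
  ]
}}

```text
time: 2.58
ee_pos: [0.4312, -0.2148, 0.1058]
tcp_rot: [-180.0, 0.1, -19.9]
wrist_force: [-0.1, -0.9, 0.1]
opening: 0.085
```

Run:
```python
from h import *
o=monitor.get_obs();print(o['ee_pos'],o['wrist_force'])
p,d=snap('scene','scene2')
cv2.imwrite('pics/z2.png',cv2.resize(p[100:260,200:400],(800,600),interpolation=cv2.INTER_CUBIC)[:,:,::-1])
```

```text
[ 0.43120897 -0.21479467  0.10584054] [-0.06522349 -0.85413527  0.11660237]
```

View pics/z2.png

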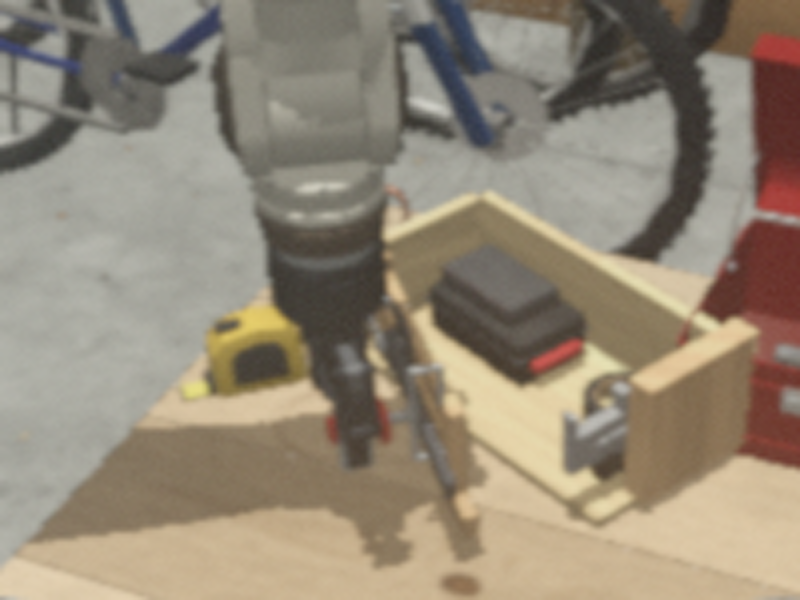

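The near finger, at about (350,420), is in front of the knob, and the collar shows behind it at (383,425). The alignment looks good, so I'll close.

Request:
{"op": "drive_tool", "data": {
  "plan": [
    [0, [0, 0, 0], 0],
    [0, [0, 0, 0], 0],
    [0, [0, 0, 0], 0],
    [0, [0, 0, 0], 0],
    [0, [0, 0, 0], 0],
    [0, [0, 0, 0], 0]
  ],
  "grip_force": 40
}}

```text
time: 3.38
ee_pos: [0.4323, -0.2143, 0.1067]
tcp_rot: [-180.0, -0.1, -19.8]
wrist_force: [4.8, 4.8, 3.9]
opening: 0.0201
```

Run:
```python
from h import *
o=monitor.get_obs();print(o['ee_pos'],o['wrist_force'],o['opening'])
p,d=snap('scene','scene3')
cv2.imwrite('pics/z3.png',cv2.resize(p[160:230,260:350],(800,600),interpolation=cv2.INTER_CUBIC)[:,:,::-1])
```

```text
[ 0.43231376 -0.21428988  0.10672925] [4.754085   4.84074402 3.86986645] 0.020138009187076256
```

View pics/z3.png

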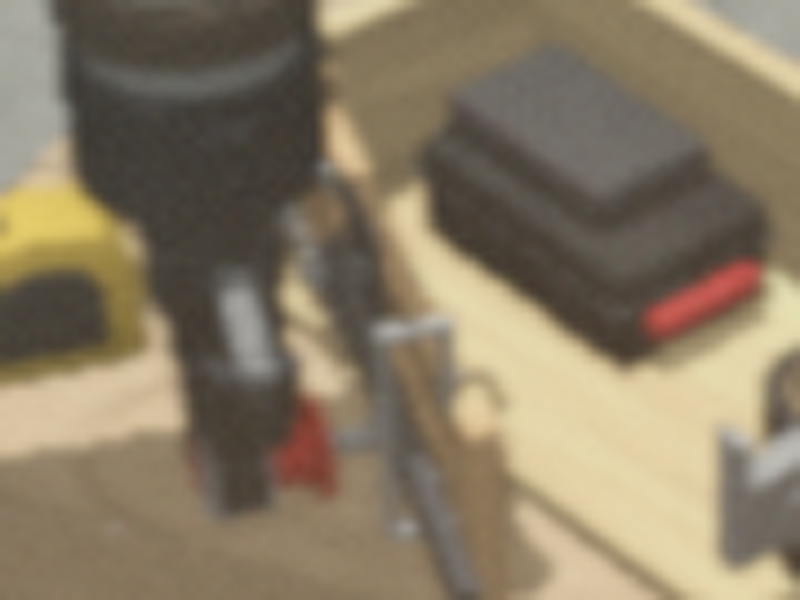

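The grip is good: the finger reaches past the knob's middle, and the collar is just behind it at (310,440). A side load of about 6 N points along the gate toward the hinge, so I'll relieve that while lifting the bar.

Request:
{"op": "drive_tool", "data": {
  "plan": [
    [0, [0.0003, 0.0008, 0.002], 0],
    [0, [0.0003, 0.0008, 0.003], 0],
    [0, [0.0002, 0.0005, 0.003], 0],
    [0, [0.0002, 0.0004, 0.003], 0],
    [0, [0.0001, 0.0003, 0.003], 0],
    [0, [0.0001, 0.0003, 0.003], 0],
    [0, [0.0001, 0.0003, 0.003], 0],
    [0, [0.0001, 0.0003, 0.003], 0],
    [0, [0.0001, 0.0003, 0.003], 0],
    [0, [0, 0, 0.002], 0]
  ]
}}

```text
time: 4.68
ee_pos: [0.4315, -0.2116, 0.1334]
tcp_rot: [179.8, 0.2, -20.0]
wrist_force: [-4.7, -6.0, -5.4]
opening: 0.0205
```

Request:
{"op": "drive_tool", "data": {
  "plan": [
    [0, [0, 0, 0], 0],
    [0, [0, 0, 0], 0]
  ]
}}

```text
time: 4.92
ee_pos: [0.4317, -0.2117, 0.1338]
tcp_rot: [179.8, 0.2, -19.9]
wrist_force: [-6.5, -7.5, -4.0]
opening: 0.0202
```

Run:
```python
from h import *
o=monitor.get_obs();print(o['ee_pos'],o['wrist_force'],o['opening'])
p,d=snap('scene','scene4')
cv2.imwrite('pics/z4.png',cv2.resize(p[140:230,260:380],(800,600),interpolation=cv2.INTER_CUBIC)[:,:,::-1])
```

```text
[ 0.43170473 -0.21165171  0.13376553] [-6.54994706 -7.4503982  -3.99838236] 0.020203447723689788
```

View pics/z4.png

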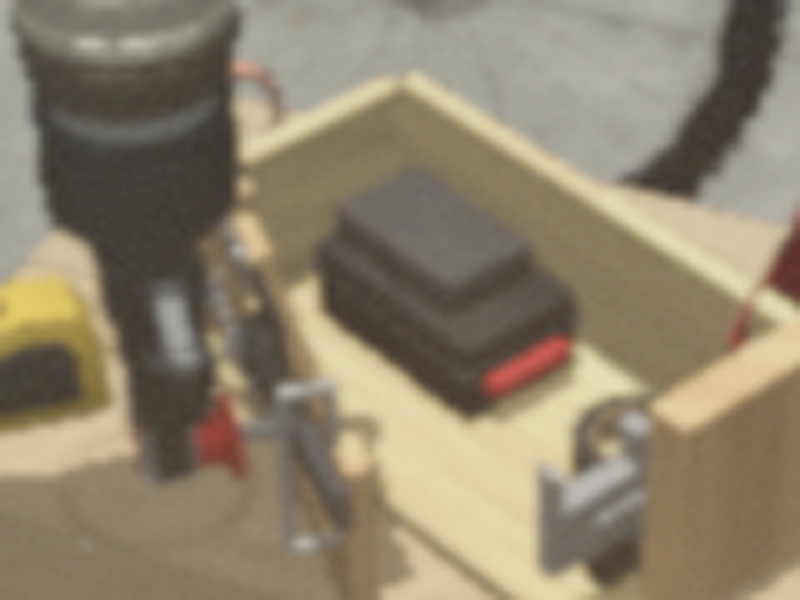

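The bar is lifted clear. The rise of 27 mm gives θ of about 0.26. I'll work out the arc increments about the hinge.

```bash
cat > arc.py <<'E'
import numpy as np,sys
h=np.array([.560,-.059])
def P(a,r=.1874,f=.068):
    a=np.radians(a);return h+r*np.array([-np.sin(a),-np.cos(a)])+f*np.array([-np.cos(a),np.sin(a)])
a=np.array(eval(sys.argv[1]),float)
Q=np.array([P(x) for x in a]);print(Q[0].round(4),Q[-1].round(4))
for x,d in zip(a[1:],np.diff(Q,axis=0)):print(x,d.round(4))
E
python3 arc.py "np.arange(20,3.9,-1.6)"; python3 arc.py "np.arange(4,-10,-1)"
```

```text
[ 0.432  -0.2118] [ 0.4791 -0.2412]
18.4 [ 0.0043 -0.0035]
16.799999999999997 [ 0.0044 -0.0034]
15.199999999999996 [ 0.0045 -0.0033]
13.599999999999994 [ 0.0046 -0.0031]
11.999999999999993 [ 0.0047 -0.003 ]
10.399999999999991 [ 0.0048 -0.0029]
8.79999999999999 [ 0.0048 -0.0027]
7.199999999999989 [ 0.0049 -0.0026]
5.599999999999987 [ 0.005  -0.0025]
3.999999999999986 [ 0.0051 -0.0023]
[ 0.4791 -0.2412] [ 0.5222 -0.2547]
3.0 [ 0.0032 -0.0014]
2.0 [ 0.0032 -0.0013]
1.0 [ 0.0032 -0.0013]
0.0 [ 0.0033 -0.0012]
-1.0 [ 0.0033 -0.0012]
-2.0 [ 0.0033 -0.0011]
-3.0 [ 0.0033 -0.001 ]
-4.0 [ 0.0033 -0.001 ]
-5.0 [ 0.0034 -0.0009]
-6.0 [ 0.0034 -0.0009]
-7.0 [ 0.0034 -0.0008]
-8.0 [ 0.0034 -0.0007]
-9.0 [ 0.0034 -0.0007]
```

Request:
{"op": "drive_tool", "data": {
  "plan": [
    [0, [-0.0004, -0.0012, 0], 0],
    [0, [0.0043, -0.0035, 0], 1.6],
    [0, [0.0044, -0.0034, 0], 1.6],
    [0, [0.0045, -0.0033, 0], 1.6],
    [0, [0.0046, -0.0031, 0], 1.6],
    [0, [0.0047, -0.003, 0], 1.6],
    [0, [0.0048, -0.0029, 0], 1.6],
    [0, [0.0048, -0.0027, 0], 1.6],
    [0, [0.0049, -0.0026, 0], 1.6],
    [0, [0, 0, 0], 0]
  ]
}}

```text
time: 6.22
ee_pos: [0.4698, -0.2372, 0.1338]
tcp_rot: [179.9, 0.1, -7.0]
wrist_force: [-2.4, -4.9, -6.3]
opening: 0.0201
```

Request:
{"op": "drive_tool", "data": {
  "plan": [
    [0, [0, 0, 0], 0],
    [0, [0, 0, 0], 0]
  ]
}}

```text
time: 6.48
ee_pos: [0.4696, -0.237, 0.1339]
tcp_rot: [179.9, 0.1, -7.0]
wrist_force: [-3.0, -4.9, -6.3]
opening: 0.0201
```

Run:
```python
from h import *
o=monitor.get_obs();print(o['ee_pos'],o['wrist_force'],o['opening'])
p,d=snap('scene','scene5')
cv2.imwrite('pics/z5.png',cv2.resize(p[140:230,260:380],(800,600),interpolation=cv2.INTER_CUBIC)[:,:,::-1])
```

```text
[ 0.46963489 -0.2370322   0.13387737] [-3.00246482 -4.8999979  -6.31097972] 0.02008035960387502
```

View pics/z5.png

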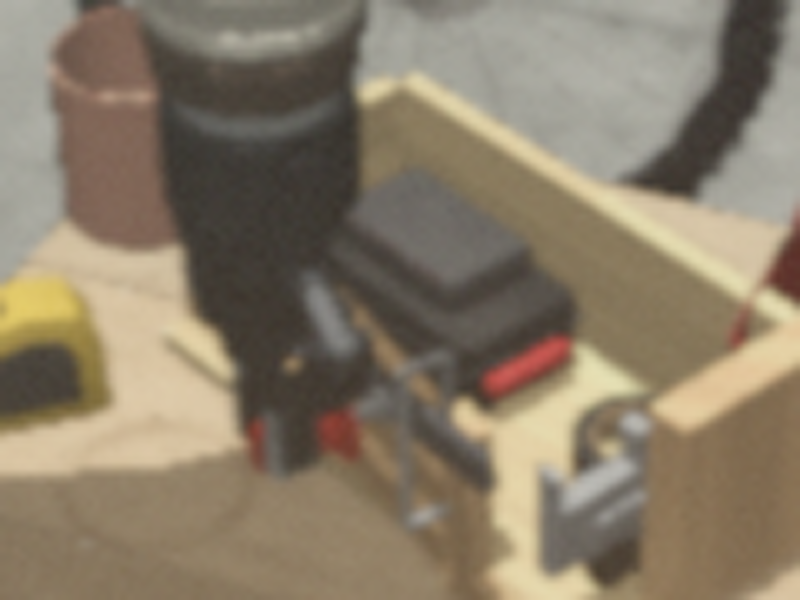

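The bar is at about (455,450), above the strike and roughly 25 to 30 mm short of it. I'll remove the residual pull along the gate and swing on to just before the earliest buffer contact.

Request:
{"op": "drive_tool", "data": {
  "plan": [
    [0, [-0.0002, -0.0015, 0], 0],
    [0, [0.0025, -0.0012, 0], 0.8],
    [0, [0.0025, -0.0012, 0], 0.8],
    [0, [0.0025, -0.0012, 0], 0.8],
    [0, [0.0025, -0.0011, 0], 0.8],
    [0, [0.0025, -0.0011, 0], 0.8],
    [0, [0.0025, -0.0011, 0], 0.8],
    [0, [0, 0, 0], 0]
  ]
}}

```text
time: 7.52
ee_pos: [0.485, -0.2444, 0.1341]
tcp_rot: [-180.0, -0.0, -2.2]
wrist_force: [1.7, 5.1, -10.0]
opening: 0.0201
```

Run:
```python
from h import *
o=monitor.get_obs();print(o['ee_pos'],o['tcp_rot'],o['wrist_force'],o['torque'])
```

```text
[ 0.4850112  -0.24438122  0.13412348] [-1.79959107e+02 -8.53162220e-03 -2.20981075e+00] [ 1.66609864  5.08253698 -9.98300674] [ 0.70546079 -0.30404324  0.10552069]
```

Request:
{"op": "drive_tool", "data": {
  "plan": [
    [0, [0, 0.0007, 0], 0],
    [0, [0.0013, -0.0005, 0], 0.4],
    [0, [0.0013, -0.0005, 0], 0.4],
    [0, [0, 0, 0], 0]
  ]
}}

```text
time: 8.02
ee_pos: [0.4873, -0.2452, 0.1343]
tcp_rot: [180.0, 0.0, -1.5]
wrist_force: [0.2, 0.6, -9.1]
opening: 0.0201
```

Request:
{"op": "drive_tool", "data": {
  "plan": [
    [0, [0.0013, -0.0005, 0], 0.4],
    [0, [0.0013, -0.0005, 0], 0.4],
    [0, [0, 0, 0], 0]
  ]
}}

```text
time: 8.4
ee_pos: [0.4899, -0.2461, 0.1343]
tcp_rot: [180.0, 0.0, -0.7]
wrist_force: [-0.1, -1.5, -8.7]
opening: 0.0201
```

Request:
{"op": "drive_tool", "data": {
  "plan": [
    [0, [0.0013, -0.0005, 0], 0.4],
    [0, [0.0013, -0.0005, 0], 0.4],
    [0, [0, 0, 0], 0]
  ]
}}

```text
time: 8.78
ee_pos: [0.4926, -0.2471, 0.1343]
tcp_rot: [180.0, -0.0, 0.1]
wrist_force: [-1.7, -1.8, -9.0]
opening: 0.0202
```

Request:
{"op": "drive_tool", "data": {
  "plan": [
    [0, [0.0013, -0.0006, 0], 0.4],
    [0, [0.0013, -0.0006, 0], 0.4],
    [0, [0, 0, 0], 0]
  ]
}}

```text
time: 9.15
ee_pos: [0.4952, -0.2481, 0.1343]
tcp_rot: [-180.0, -0.0, 0.9]
wrist_force: [0.2, -0.5, -9.0]
opening: 0.0203
```

Request:
{"op": "drive_tool", "data": {
  "plan": [
    [0, [0.0013, -0.0006, 0], 0.4],
    [0, [0.0013, -0.0006, 0], 0.4],
    [0, [0, 0, 0], 0]
  ]
}}

```text
time: 9.52
ee_pos: [0.4978, -0.2491, 0.1342]
tcp_rot: [-180.0, -0.0, 1.8]
wrist_force: [0.1, 2.1, -9.2]
opening: 0.0204
```

Request:
{"op": "drive_tool", "data": {
  "plan": [
    [0, [0.0013, -0.0003, 0], 0.4],
    [0, [0.0013, -0.0003, 0], 0.4],
    [0, [0, 0, 0], 0]
  ]
}}

```text
time: 9.9
ee_pos: [0.4996, -0.2497, 0.134]
tcp_rot: [-180.0, 0.1, 2.5]
wrist_force: [-5.5, 3.5, -8.0]
opening: 0.0203
```

Request:
{"op": "drive_tool", "data": {
  "plan": [
    [0, [0.0013, -0.0004, 0], 0.4],
    [0, [0, 0, 0], 0]
  ]
}}

```text
time: 10.15
ee_pos: [0.5003, -0.25, 0.1338]
tcp_rot: [-179.9, 0.2, 2.9]
wrist_force: [-6.7, 3.2, -7.1]
opening: 0.0203
```

Request:
{"op": "drive_tool", "data": {
  "plan": [
    [0, [0.0013, -0.0004, 0], 0.4],
    [0, [0, 0, 0], 0]
  ]
}}

```text
time: 10.4
ee_pos: [0.5011, -0.2502, 0.1336]
tcp_rot: [-179.9, 0.2, 3.3]
wrist_force: [-9.9, 5.5, -6.1]
opening: 0.0203
```

Buffer contact shows at x of about 0.499. I'll take a full reading and zero the along-gate force before pressing.

Request:
{"op": "drive_tool", "data": {
  "plan": [
    [0, [0, 0.0008, 0], 0],
    [0, [0, 0, 0], 0]
  ]
}}

```text
time: 10.65
ee_pos: [0.501, -0.25, 0.1337]
tcp_rot: [-180.0, 0.2, 3.3]
wrist_force: [-10.1, -0.4, -8.2]
opening: 0.0202
```

```bash
cat > rd.py <<'E'
from h import *
o=monitor.get_obs();F=o['wrist_force'];T=o['torque'];p=o['ee_pos'];a=-np.radians(o['tcp_rot'][2])
t=np.array([-np.sin(a),-np.cos(a)]);n=np.array([-np.cos(a),np.sin(a)])
print(p.round(4),o['tcp_rot'].round(2),F.round(2),T.round(3)); print('Fn',n@F[:2],'Ft',t@F[:2])
r=p[:2]-[.560,-.059]; M=-(r[0]*F[1]-r[1]*F[0]); print('buffer est no Mz',M/.252,' with Mz at TCP',(M-T[2])/.252)
E
python3 rd.py
```

```text
[ 0.501  -0.25    0.1337] [-179.99    0.24    3.28] [-10.05  -0.39  -8.23] [-0.139  2.192 -0.255]
Fn 10.057080716923203 Ft -0.19025510822305478
buffer est no Mz 7.5302903486786885  with Mz at TCP 8.543234851735628
```

Request:
{"op": "drive_tool", "data": {
  "plan": [
    [0, [0.0012, -0.0002, 0], 0.3],
    [0, [0, 0, 0], 0]
  ]
}}

```text
time: 10.9
ee_pos: [0.5017, -0.2503, 0.1336]
tcp_rot: [-180.0, 0.3, 3.6]
wrist_force: [-12.5, 0.2, -6.8]
opening: 0.0205
```

```bash
python3 rd.py
```

```text
[ 0.5017 -0.2503  0.1336] [-179.97    0.31    3.57] [-12.47   0.21  -6.78] [-0.076  2.678 -0.345]
Fn 12.435453966854338 Ft -0.9846659045885505
buffer est no Mz 9.515945645785154  with Mz at TCP 10.886768812252997
```

Request:
{"op": "drive_tool", "data": {
  "plan": [
    [0, [0.0012, -0.0002, 0], 0],
    [0, [0, 0, 0], 0]
  ]
}}

```text
time: 11.15
ee_pos: [0.5023, -0.2505, 0.1334]
tcp_rot: [-180.0, 0.4, 3.6]
wrist_force: [-16.6, 0.5, -6.7]
opening: 0.0203
```

```bash
python3 rd.py
```

```text
[ 0.5023 -0.2505  0.1334] [-179.97    0.39    3.55] [-16.62   0.47  -6.69] [-0.041  3.277 -0.224]
Fn 16.557435412667125 Ft -1.4967038550881238
buffer est no Mz 12.733687649445551  with Mz at TCP 13.621472953463837
```

The buffer force is about 13 N, with 16.6 N at the knob. That fits 3.3 mm of travel at the knob since contact, which is 4.4 mm of buffer at 3 N/mm. I'll lower the bar in small steps, watching Fz.

Request:
{"op": "drive_tool", "data": {
  "plan": [
    [0, [0, -0.0005, -0.002], 0],
    [0, [0, -0.0005, -0.002], 0],
    [0, [0, -0.0004, -0.002], 0],
    [0, [0, 0, 0], 0]
  ]
}}

```text
time: 11.65
ee_pos: [0.5029, -0.2512, 0.1282]
tcp_rot: [-179.9, 0.3, 3.6]
wrist_force: [-15.2, 3.9, -1.8]
opening: 0.0207
```

```bash
python3 rd.py
```

```text
[ 0.5029 -0.2512  0.1282] [-179.89    0.27    3.62] [-15.23   3.88  -1.79] [1.111 2.873 0.151]
Fn 14.952001181067713 Ft -4.8287930984252885
buffer est no Mz 12.49047119190179  with Mz at TCP 11.890447861519668
```

Request:
{"op": "drive_tool", "data": {
  "plan": [
    [0, [0.0003, 0, -0.002], 0],
    [0, [0, -0.0001, -0.002], 0],
    [0, [0, 0, 0], 0]
  ]
}}

```text
time: 12.02
ee_pos: [0.5034, -0.2517, 0.1247]
tcp_rot: [-179.9, 0.2, 3.6]
wrist_force: [-15.1, 3.7, 2.4]
opening: 0.02
```

```bash
python3 rd.py
```

```text
[ 0.5034 -0.2517  0.1247] [-179.94    0.22    3.56] [-15.13   3.74   2.36] [ 0.989  2.936 -0.381]
Fn 14.864831999612965 Ft -4.677450391580534
buffer est no Mz 12.405229672777383  with Mz at TCP 13.919024260632067
```

Run:
```python
from h import *
p,d=snap('scene','scene6')
cv2.imwrite('pics/z6.png',cv2.resize(p[160:230,290:380],(800,600),interpolation=cv2.INTER_CUBIC)[:,:,::-1])
```

```text
(no output)
```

View pics/z6.png

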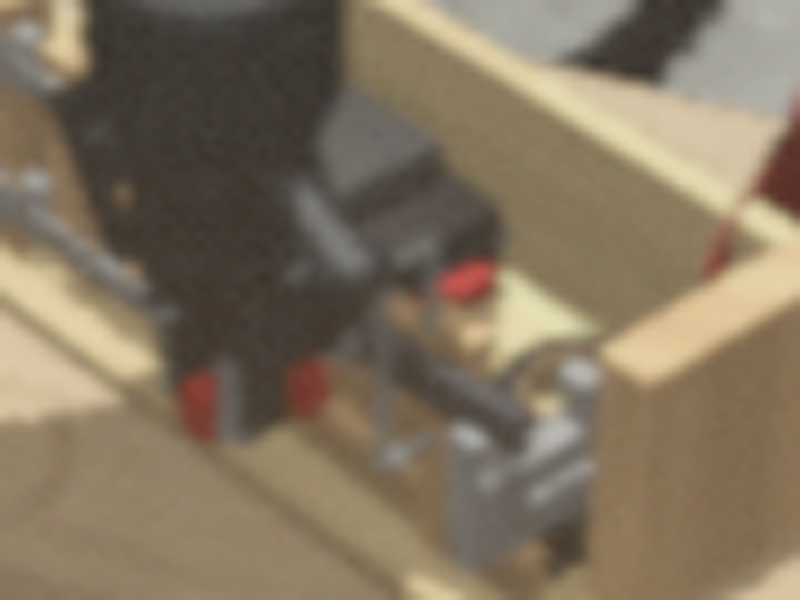

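The bar's nose, at about (505,430), lies behind the upright tooth at (470,450) and is at about tooth-top height. I'll go on lowering.

Request:
{"op": "drive_tool", "data": {
  "plan": [
    [0, [0.0002, 0, -0.002], 0],
    [0, [0, 0, 0], 0]
  ]
}}

```text
time: 12.32
ee_pos: [0.5038, -0.2516, 0.1225]
tcp_rot: [-179.9, 0.2, 3.6]
wrist_force: [-13.9, 2.6, -0.7]
opening: 0.0203
```

```bash
python3 rd.py
```

```text
[ 0.5038 -0.2516  0.1225] [-179.94    0.21    3.61] [-13.91   2.59  -0.74] [0.855 2.49  0.122]
Fn 13.721239368328083 Ft -3.464458130384992
buffer est no Mz 11.211519900446252  with Mz at TCP 10.727661395238508
```

Request:
{"op": "drive_tool", "data": {
  "plan": [
    [0, [0.0006, 0, -0.002], 0],
    [0, [0.0004, 0, -0.002], 0],
    [0, [0, 0, 0], 0]
  ]
}}

```text
time: 12.7
ee_pos: [0.5053, -0.2516, 0.1184]
tcp_rot: [-179.9, 0.2, 3.6]
wrist_force: [-10.6, 2.5, -3.7]
opening: 0.0203
```

```bash
python3 rd.py
```

```text
[ 0.5053 -0.2516  0.1184] [-1.7994e+02  1.6000e-01  3.6100e+00] [-10.58   2.5   -3.75] [ 0.743  1.872 -0.037]
Fn 10.403960230473144 Ft -3.1574608702996527
buffer est no Mz 8.628393961926426  with Mz at TCP 8.773552996397457
```

Request:
{"op": "drive_tool", "data": {
  "plan": [
    [0, [0.0012, 0, -0.002], 0],
    [0, [0.0006, 0, -0.002], 0],
    [0, [0, 0, 0], 0]
  ]
}}

```text
time: 13.08
ee_pos: [0.5078, -0.2518, 0.1171]
tcp_rot: [180.0, -0.0, 3.6]
wrist_force: [-14.2, 5.7, 13.1]
opening: 0.0204
```

```bash
python3 rd.py
python3 - <<'E'
from h import *
p,d=snap('scene','scene7')
cv2.imwrite('pics/z7.png',cv2.resize(p[160:230,290:380],(800,600),interpolation=cv2.INTER_CUBIC)[:,:,::-1])
E
```

```text
[ 0.5078 -0.2518  0.1171] [ 1.7997e+02 -2.0000e-02  3.6200e+00] [-14.18   5.72  13.09] [ 1.244  2.54  -0.032]
Fn 13.793458265720075 Ft -6.608540826772761
buffer est no Mz 12.036268574840625  with Mz at TCP 12.16351780331027
```

View pics/z7.png

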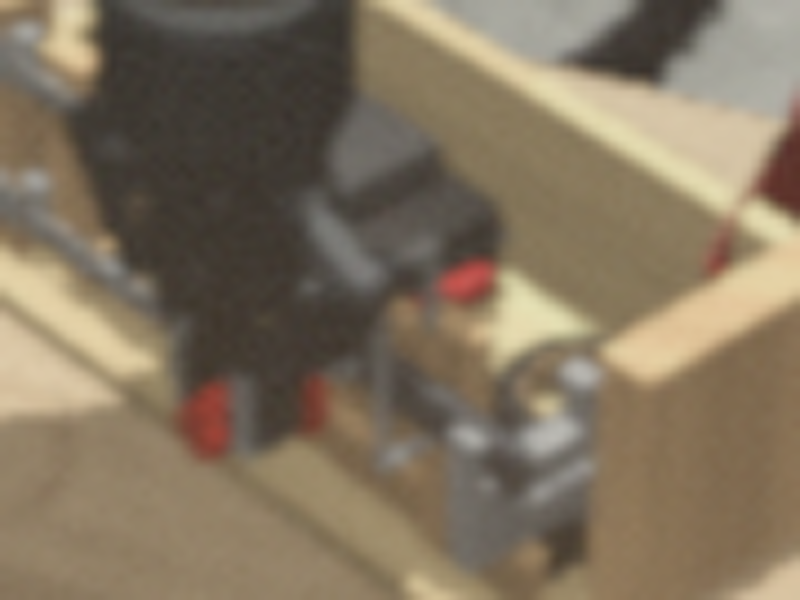

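The bar's nose is now down in the catch behind the tooth, at (500,460). Fz rose to +13 N as the bar met the floor. I'll ease the pressure and let the gate settle back against the tooth.

Request:
{"op": "drive_tool", "data": {
  "plan": [
    [0, [-0.001, 0.0005, 0.001], 0],
    [0, [-0.001, 0.0004, 0.0005], 0],
    [0, [-0.001, 0, 0], 0],
    [0, [-0.001, 0, 0], 0],
    [0, [0, 0, 0], 0]
  ]
}}

```text
time: 13.75
ee_pos: [0.5063, -0.2513, 0.1172]
tcp_rot: [179.9, -0.3, 3.6]
wrist_force: [5.2, 0.6, 2.6]
opening: 0.0203
```

```bash
python3 rd.py
```

```text
[ 0.5063 -0.2513  0.1172] [179.91  -0.26   3.65] [5.19 0.58 2.56] [ 0.218 -1.353 -0.186]
Fn -5.217835666543802 Ft -0.24636241860691585
buffer est no Mz -3.839503795263507  with Mz at TCP -3.1033871016584125
```

The gate holds against a 5 N pull, so the bar is caught. I'll release it.

Request:
{"op": "drive_tool", "data": {
  "plan": [
    [0, [0.001, 0, 0], 0],
    [0.4, [0, 0, 0], 0],
    [0.6, [0, 0, 0], 0],
    [0.8, [0, 0, 0], 0],
    [0.8, [0, 0, 0], 0],
    [0.8, [0, 0, 0], 0],
    [0.8, [0, 0, 0], 0]
  ]
}}

```text
time: 14.62
ee_pos: [0.5056, -0.2509, 0.1158]
tcp_rot: [180.0, 0.0, 3.6]
wrist_force: [-0.1, -0.7, 0.5]
opening: 0.0681
```

```bash
python3 rd.py
python3 - <<'E'
from h import *
p,d=snap('scene','scene8')
cv2.imwrite('pics/z8.png',cv2.resize(p[160:230,290:380],(800,600),interpolation=cv2.INTER_CUBIC)[:,:,::-1])
E
```

```text
[ 0.5056 -0.2509  0.1158] [180.     0.     3.63] [-0.06 -0.71  0.47] [-0.016 -0.008 -0.059]
Fn 0.10390587697577047 Ft 0.7005734858250683
buffer est no Mz -0.10726250534446416  with Mz at TCP 0.12521378197629854
```

View pics/z8.png

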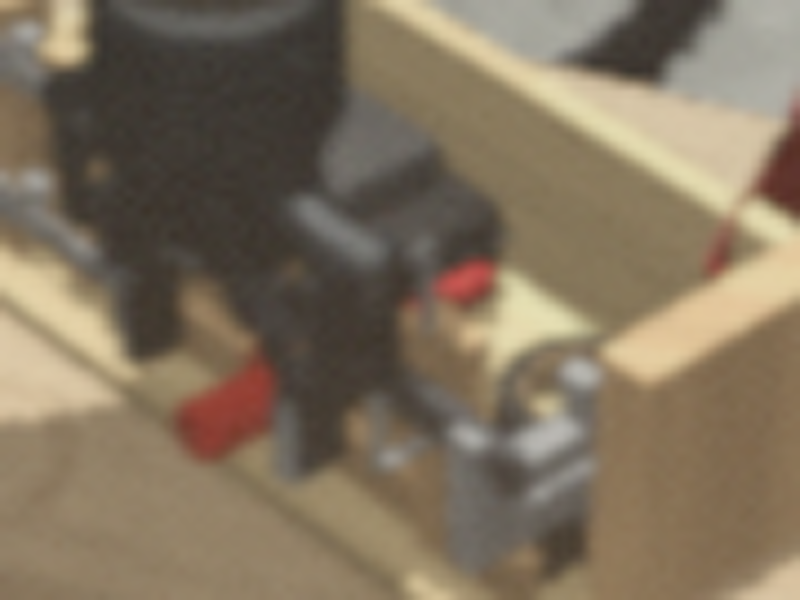

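The fingers are clear of the knob and the force is near zero. I'll raise the arm and look.

Request:
{"op": "drive_tool", "data": {
  "plan": [
    [0.8, [-0.002, 0, 0.01], 0],
    [0.8, [-0.002, 0, 0.02], 0],
    [0.8, [0, 0, 0.03], 0],
    [0.8, [-0.02, 0, 0.04], 0],
    [0.8, [-0.05, -0.03, 0.03], 0],
    [0.8, [-0.06, -0.05, 0], 0],
    [0.8, [-0.05, -0.06, 0], 0],
    [0.8, [-0.02, -0.06, 0], 0],
    [0.8, [0, -0.03, 0], 0],
    [0.8, [0, 0, 0], 0]
  ]
}}

```text
time: 15.92
ee_pos: [0.3253, -0.4583, 0.2443]
tcp_rot: [-180.0, 0.0, 3.5]
wrist_force: [-0.1, 0.6, 0.0]
opening: 0.0689
```

Run:
```python
from h import *
o=monitor.get_obs(); print(o['time'],o['ee_pos'],o['wrist_force'],abs(o['qd']).max())
p,d=snap('scene','scene9');t,dt=snap('top','top9')
cv2.imwrite('pics/z9.png',np.hstack([cv2.resize(p[150:250,280:400],(480,400),interpolation=cv2.INTER_CUBIC),cv2.resize(t[140:240,220:300+0+20],(320,400),interpolation=cv2.INTER_CUBIC)])[:,:,::-1])
cv2.imwrite('pics/z9t.png',cv2.resize(t[130:260,190:440],None,fx=3.2,fy=3.2,interpolation=cv2.INTER_CUBIC)[:,:,::-1])
for n,dd in(('scene',d),('top',dt)):
    W=cloud(n,dd).reshape(-1,3);W=W[np.isfinite(W[:,0])]
    col=(p if n=='scene' else t).reshape(-1,3)
    hsv=cv2.cvtColor((p if n=='scene' else t),cv2.COLOR_RGB2HSV).reshape(-1,3)
    Wf=cloud(n,dd).reshape(-1,3)
    red=((hsv[:,0]<6)|(hsv[:,0]>174))&(hsv[:,1]>150)&(hsv[:,2]>60)&(Wf[:,0]>.47)&(Wf[:,0]<.55)&(Wf[:,1]>-.29)&(Wf[:,1]<-.21)
    k=Wf[red];print(n,len(k),k.mean(0).round(4),k.max(0).round(3))
    g=W[(W[:,2]>.117)&(W[:,2]<.128)&(W[:,0]<.60)&(W[:,0]>.52)&(W[:,1]<-.09)&(W[:,1]>-.28)]
    a=np.polyfit(g[:,1],g[:,0],1);print('gate deg from bay',np.degrees(np.arctan(a[0]))+4.5,len(g))
```

```text
15.925 [ 0.32533186 -0.45834291  0.24429696] [-0.14031493  0.62991113  0.04426424] 2.1679032096876645
scene 66 [ 0.5213 -0.2583  0.1067] [ 0.53  -0.244  0.119]
gate deg from bay 1.8396891755860634 26
top 109 [ 0.511  -0.2507  0.1076] [ 0.537 -0.236  0.12 ]
gate deg from bay 3.791186710975435 60
```

View pics/z9.png

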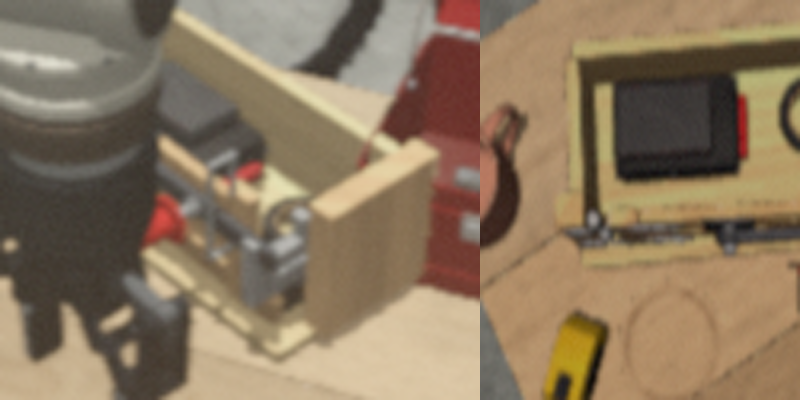

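View pics/z9t.png

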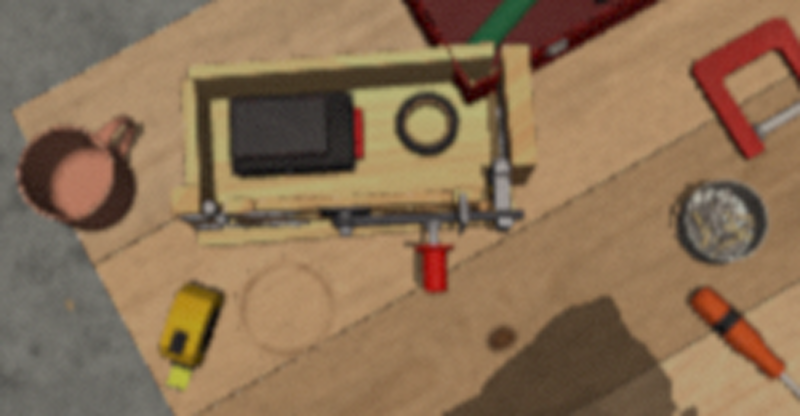

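Run:
```python
from h import *
p=np.load('pics/scene9.npz')['p']; t=np.load('pics/top9.npz')['p']
cv2.imwrite('pics/za.png',np.hstack([cv2.resize(p[185:235,320:370],(400,400),interpolation=cv2.INTER_CUBIC),cv2.resize(t[165:215,310:360],(400,400),interpolation=cv2.INTER_CUBIC)])[:,:,::-1])
W=cloud('top',np.load('pics/top9.npz')['d']); W0=cloud('top',np.load('pics/top0.npz')['d'])
for v in range(185,205,2): print(v,[(round(float(W[v,u,0]),3),round(float(W[v,u,2]),3)) for u in (326,340,347)], 'before',W0[v,347].round(3))
for tag,W_ in(('0',W0),('9',W)):
    z=np.load(f'pics/top{tag}.npz')
```

```text
185 [(0.605, 0.013), (0.605, 0.012), (0.592, 0.091)] before [ 0.592 -0.312  0.09 ]
187 [(0.6, 0.008), (0.599, 0.011), (0.586, 0.089)] before [ 0.586 -0.312  0.092]
189 [(0.593, 0.01), (0.593, 0.011), (0.58, 0.091)] before [ 0.58  -0.312  0.093]
191 [(0.572, 0.109), (0.587, 0.011), (0.575, 0.089)] before [ 0.575 -0.312  0.09 ]
193 [(0.568, 0.1), (0.576, 0.045), (0.569, 0.093)] before [ 0.569 -0.312  0.092]
195 [(0.568, 0.056), (0.57, 0.047), (0.561, 0.106)] before [ 0.563 -0.312  0.091]
197 [(0.555, 0.109), (0.555, 0.112), (0.555, 0.108)] before [ 0.557 -0.311  0.095]
199 [(0.55, 0.106), (0.563, 0.009), (0.55, 0.109)] before [ 0.55  -0.31   0.108]
201 [(0.545, 0.1), (0.558, -0.001), (0.548, 0.079)] before [ 0.548 -0.312  0.083]
203 [(0.539, 0.104), (0.552, 0.001), (0.552, -0.001)] before [ 0.552 -0.318 -0.001]
```

View pics/za.png

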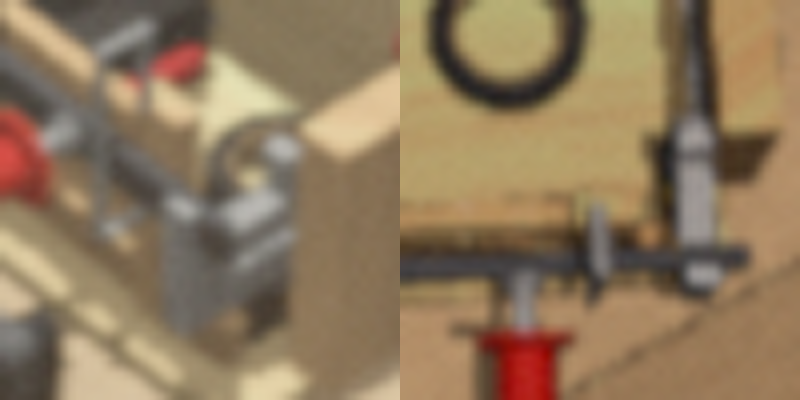

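The bar crosses behind the tooth: tooth at x of about 0.549, bar at 0.555 to 0.561. Its top is at about 0.107 to 0.109, where 0.091 + 0.018 = 0.109 is expected for a bar lying on the catch floor. The bystanders look unmoved and the arm is clear, so I'll hand in.

Run:
```python
from h import *
a=np.load('pics/top0.npz')['p'].astype(int);b=np.load('pics/top9.npz')['p'].astype(int)
for n,(u,v,r) in dict(mug=(213,185,16),tin=(415,199,15),tape=(249,233,14),battery=(281,172,16),etape=(323,169,11)).items():
    print(n,abs(a-b)[v-r:v+r,u-r:u+r].mean().round(1))
print(job.job_done())
```

```text
mug 3.7
tin 4.0
tape 4.6
battery 2.8
etape 4.2
the job is handed in; nothing more can be done
None
```

The gate is shut and latched, and I handed the job in at about 16 s on the robot's clock. It reports no verdict.

**What I did**
- I gripped the knob and lifted the bar to about 0.26 rad, estimated from the rise of the tool.
- I swung the gate shut and felt the buffer at about 0.04 rad.
- I pressed to about 13 N on the buffer, which was 16.6 N at the knob.
- I lowered the bar behind the tooth until it met the catch floor, eased off and let go.

**Last checks**
- **Latch:** the gate held against a 5 N pull before I released it. Afterwards the pictures show the bar behind the tooth, with its top at about 107–109 mm (109 expected).
- **Bystanders:** they look unmoved in the before and after pictures.
- **Arm:** it is clear, with wrist force near zero.

**Weaker or disagreeing readings**
- **Press force:** while lowering, the pads slid along the knob and the buffer force sagged to about 8.7 N. By then the bar was already below the tooth's top, and I restored it to about 12 N.
- **Gate angle:** the two cameras' rough fits disagreed, at 1.8° and 3.8° from the bay. The limit is 5.2°. The tool's yaw at release, less the bay's yaw, gave about 1°.

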